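# Close up the bottles and stand the last one in the round carrier

## Task

Six dropper bottles stand spread out in the round aluminium carrier and leave no gap for the seventh, which lies on its side on the bench. Close up the ones along the wall and add the seventh, so that all seven stand upright on the carrier's floor, one in the middle and six around it. They are glass: feel your way with a light hand, do not force, drop or knock over a bottle, and leave the check weights and the touchstone where they are.

Things in the scene. Friction and masses are not known exactly. Their poses are not given: they have to be found in the camera images.
- carrier: round open tub of bare aluminium, fixed to the bench: inside 89.5 mm across, wall 3 mm, rim 40 mm and floor 6 mm above the bench, flange 120 mm across and 4 mm thick. Origin: centre of underside, z up. Seven bottles fit only as one in the middle and six close round it (axes 29-30.2 mm from the tub's axis, touching neighbours 57 degrees apart)
- carrier_floor (a point): centre of the tub's inner floor, 6 mm above the bench, on which the bottles stand; z up.
- bottle_0: dropper bottle, one of seven alike: brown body 29 mm across, 49 mm tall, sloped shoulder from 38 mm up, collar 16.4 mm across at 48-61 mm, rigid dropper cap 12.4 mm across at 61-81 mm, to pinch; foot edge bevelled 2 mm; 48-78 g. Origin: centre of underside, z up its axis, yaw has no meaning. Start: middle of the tub.
- bottle_1: dropper bottle, one of seven alike: brown body 29 mm across, 49 mm tall, sloped shoulder from 38 mm up, collar 16.4 mm across at 48-61 mm, rigid dropper cap 12.4 mm across at 61-81 mm, to pinch; foot edge bevelled 2 mm; 48-78 g. Origin: centre of underside, z up its axis, yaw has no meaning. Start: by the tub's wall; bottles 1 to 5 follow anticlockwise, about 72 degrees apart.
- bottle_2: dropper bottle, one of seven alike: brown body 29 mm across, 49 mm tall, sloped shoulder from 38 mm up, collar 16.4 mm across at 48-61 mm, rigid dropper cap 12.4 mm across at 61-81 mm, to pinch; foot edge bevelled 2 mm; 48-78 g. Origin: centre of underside, z up its axis, yaw has no meaning. Start: by the tub's wall; bottles 1 to 5 follow anticlockwise, about 72 degrees apart.
- bottle_3: dropper bottle, one of seven alike: brown body 29 mm across, 49 mm tall, sloped shoulder from 38 mm up, collar 16.4 mm across at 48-61 mm, rigid dropper cap 12.4 mm across at 61-81 mm, to pinch; foot edge bevelled 2 mm; 48-78 g. Origin: centre of underside, z up its axis, yaw has no meaning. Start: by the tub's wall; bottles 1 to 5 follow anticlockwise, about 72 degrees apart.
- bottle_4: dropper bottle, one of seven alike: brown body 29 mm across, 49 mm tall, sloped shoulder from 38 mm up, collar 16.4 mm across at 48-61 mm, rigid dropper cap 12.4 mm across at 61-81 mm, to pinch; foot edge bevelled 2 mm; 48-78 g. Origin: centre of underside, z up its axis, yaw has no meaning. Start: by the tub's wall; bottles 1 to 5 follow anticlockwise, about 72 degrees apart.
- bottle_5: dropper bottle, one of seven alike: brown body 29 mm across, 49 mm tall, sloped shoulder from 38 mm up, collar 16.4 mm across at 48-61 mm, rigid dropper cap 12.4 mm across at 61-81 mm, to pinch; foot edge bevelled 2 mm; 48-78 g. Origin: centre of underside, z up its axis, yaw has no meaning. Start: by the tub's wall; bottles 1 to 5 follow anticlockwise, about 72 degrees apart.
- bottle_6: dropper bottle, one of seven alike: brown body 29 mm across, 49 mm tall, sloped shoulder from 38 mm up, collar 16.4 mm across at 48-61 mm, rigid dropper cap 12.4 mm across at 61-81 mm, to pinch; foot edge bevelled 2 mm; 48-78 g. Origin: centre of underside, z up its axis, yaw has no meaning. Start: lying on the bench right of the tub, cap to the right (up to 35 degrees toward the robot, 15 away).
- weight_500: 500 g check weight, grey steel, 38 mm across and 62 mm tall with a knob; bystander, loose. Origin: centre of the underside.
- weight_200: 200 g check weight, brass, 29 mm across and 46 mm tall with a knob; bystander, loose. Origin: centre of the underside.
- touchstone: flat black touchstone, 42 x 95 x 16 mm; bystander, loose. Origin: centre of the underside.
Not all that is in view belongs to the job. What is shaped like the bottle_3 but orange or pink is not meant.

How it is judged:
At the end, for the whole second after the job is handed in: All seven bottles stand in the carrier: each upright within 0.08 rad, its underside within 3 mm of the carrier's floor, its axis within 36 mm of the carrier's axis, and at rest (under 0.02 m/s) (angle between each of bottle_0, bottle_1, bottle_2, bottle_3, bottle_4, bottle_5, bottle_6's own z axis and vertical below 0.08 rad and z of bottle_0 in the frame of carrier_floor between -0.003 and 0.003 m and horizontal distance between each of bottle_0, bottle_1, bottle_2, bottle_3, bottle_4, bottle_5, bottle_6 and carrier_floor below 0.036 m and linear speed of each of bottle_0, bottle_1, bottle_2, bottle_3, bottle_4, bottle_5, bottle_6 below 0.02 m/s and z of bottle_1 in the frame of carrier_floor between -0.003 and 0.003 m and z of bottle_2 in the frame of carrier_floor between -0.003 and 0.003 m and z of bottle_3 in the frame of carrier_floor between -0.003 and 0.003 m and z of bottle_4 in the frame of carrier_floor between -0.003 and 0.003 m and z of bottle_5 in the frame of carrier_floor between -0.003 and 0.003 m and z of bottle_6 in the frame of carrier_floor between -0.003 and 0.003 m); the robot touches nothing.
It fails at once if the carrier or what stands in it is pressed hard (more than 50 N on the carrier in all) (contact force between carrier and anything else above 50 N).
It fails at once if a bottle that stood in the carrier is tipped over (more than about 50 degrees) (angle between any of bottle_0, bottle_1, bottle_2, bottle_3, bottle_4, bottle_5's own z axis and vertical above 0.9 rad).
It fails at once if a bottle is let fall (moves faster than 0.8 m/s with no finger touching it) ((linear speed of bottle_0 above 0.8 m/s and contact force between the fingers and bottle_0 below 0.01 N) or (linear speed of bottle_1 above 0.8 m/s and contact force between the fingers and bottle_1 below 0.01 N) or (linear speed of bottle_2 above 0.8 m/s and contact force between the fingers and bottle_2 below 0.01 N) or (linear speed of bottle_3 above 0.8 m/s and contact force between the fingers and bottle_3 below 0.01 N) or (linear speed of bottle_4 above 0.8 m/s and contact force between the fingers and bottle_4 below 0.01 N) or (linear speed of bottle_5 above 0.8 m/s and contact force between the fingers and bottle_5 below 0.01 N) or (linear speed of bottle_6 above 0.8 m/s and contact force between the fingers and bottle_6 below 0.01 N)).
It fails at once if a check weight or the touchstone is pushed from its place (more than 30 mm) (distance of any of weight_500, weight_200, touchstone from where it was at the start of the episode above 0.03 m).
It also fails if it takes over 72 s, if anything falls off the work surface, if the arm or the gripper's body presses on something with over 40 N, if the wrist force passes 120 N, or if a joint passes its speed limit or range.

## Robot

A 7-joint arm with a two-finger parallel gripper is mounted at the origin on the work surface; the furniture and walls round the work are solid. World frame = base frame: x ahead of the robot, y to its left, z up, the work surface at z = 0. Lengths are in m, angles in rad, forces in N, time in s.
With the tool pointing down it reaches from about 0.425 to 0.875 m from the base axis. Payload 4.7 kg.
Tool frame: the origin (TCP) lies between the finger pads; the fingertips stand 14 mm ahead of it and the grasp point (between the pads) lies 5 mm behind it; z points along the fingers, y is the line along which they close (so a half turn about z gives the same grasp; the last joint's range is limited). The gripper opens to 87 mm and grips with 3 to 60 N. Pads are 19 mm wide; open, the fingers measure 117 mm over their backs; the gripper's body (75 mm by 190 mm) begins 51 mm behind the grasp point.
Start: joints at [-1.266, 0.321, -0.07, 1.45, 0.023, 1.371, -0.057], TCP at [0.186, 0.623, 0.237] pointing down, gripper open.
Joint ranges: [-2.86, 2.86], [-0.3, 2.09], [-1.38, 1.24], [0.06, 2.45], [-1.56, 4.7], [0.09, 2.05], [-2.69, 2.69]. Speed limits (rad/s): [2.57, 2.57, 3.14, 3.14, 3.14, 3.14, 3.14].

## Interface

Orientations are given as a rotation vector (axis times angle).
In Python, from bench import ctrl gives the robot as it stands.
- The arm moves only by the shell command python3 -m inch 'ROWS' [OPENING] [FORCE]. ROWS is JSON, a list of rows, each a list of 6 numbers: the shift along the world's x, y, z in mm, then the turn, a rotation vector about the world's x, y, z in degrees. In form: [[tx, ty, tz, rx, ry, rz], ...]. A call has 1 to 20 rows; each row is the pose to reach, as a shift and turn from the pose commanded when the call began; what a row does not reach only later rows make up. A row lasts 1/8 s, in which the tool goes at most 62.5 mm and 10.7 degrees, less where a joint would pass 70% of its speed; a pose out of reach is approached as far as the arm can. A call with a gripper value outside its range is refused whole. OPENING is the finger opening in mm, from 0 to 87, set as the call begins (- or left out, the last holds). The fingers move at their own pace and stop on an object; FORCE is the grip in N (left out, the last holds). Time passes only in rows, so rows that repeat a pose let the fingers close. It gives the time, the measured TCP pose, the force, the opening and the grip force at its end, in the units of the state.
- ctrl.get_state(): the state, without advancing time (a new reading comes with each control period).
- ctrl.get_image(name): name is "scene" or "top"; returns (picture, depth): 384x512x3 uint8, red, green, blue; 384x512 float32, m along the optical axis (not along the pixel's ray), 0 where there is no reading.
- ctrl.camera_params(name): a dict with "mtx" (3x3 intrinsics, pixels), "T" (4x4, takes a point from camera to world coordinates). Camera axes: x right, y down, z forward; pixel columns grow to the right and rows downward; lengths in m; the calibration is good to about 2 mm. A picture is of the moment at which its call begins. camera_params takes no time and is no camera call.
- ctrl.close_job(): hands the job in; it is judged then, once.
The state is a dict: "time": time; "joint_positions": joint angles; "qd": joint speeds; "joint_torque": joint torques, N m; "position": TCP position; "tool_rot": TCP orientation; "ft_force": force on the tool from outside, world axes, zero at the start; "torque": the same for the moment, N m; "grip_width": opening from 0.0 (shut) to 1.0 (fully open); "grip_force": force on a finger pad.
Only numpy, scipy, OpenCV 4.12 (cv2) and the standard library are available. Lean on these libraries where they do the work, as an engineer would, in place of code of your own. Each camera call takes 0.05 s, during which the arm holds its last target. There are 200 camera calls.

## Working session

There is one attempt and no reset: what is moved stays moved. The work goes in short steps, Python scripts to look and compute and a shell command to move; the robot and the scene stay as the last step left them, time stands still between calls to the robot, and variables do not carry over. Pictures are saved under pics/ and viewed, at most 10 in all, crops included, and the job is handed in when it is done.

```bash
mkdir -p pics; ls; python3 - <<'E'
from bench import ctrl
import cv2,numpy as np
s=ctrl.get_state();print(s)
for n in("scene","top"):
    im,d=ctrl.get_image(n);cv2.imwrite(f"pics/{n}0.png",im[:,:,::-1]);np.savez(f"pics/{n}0.npz",im=im,d=d)
    p=ctrl.camera_params(n);print(n,p["mtx"],p["T"])
E
```

```text
pics
{'time': 0.0, 'joint_positions': array([-1.26588945,  0.32181943, -0.07007058,  1.45168874,  0.02262245,
        1.37078864, -0.0568726 ]), 'qd': array([-0.00176777, -0.00046727,  0.00047103,  0.00031804, -0.00027961,
        0.00167459,  0.00055828]), 'joint_torque': array([ 5.57667056e-05, -4.91279769e+01, -4.03597355e-01, -3.12526274e+01,
       -6.39089313e-02,  4.35140985e-02,  1.64522830e-04]), 'position': array([0.1862819 , 0.62218118, 0.23545681]), 'tool_rot': array([-4.55091363e-01, -3.10829919e+00,  3.00222868e-03]), 'ft_force': array([-0.44189305,  0.89414467, -0.216143  ]), 'torque': array([ 0.00446195,  0.00374631, -0.09030359]), 'grip_force': 0.0, 'grip_width': 1.0020195998750716}
scene [[483.01963849   0.         266.17415401]
 [  0.         483.01963849 189.14490183]
 [  0.           0.           1.        ]] [[ 0.80991251 -0.45157739  0.37432551  0.04141736]
 [-0.58631125 -0.60505245  0.53865634 -0.59999032]
 [-0.01675845 -0.65573576 -0.75480445  0.89337811]
 [ 0.          0.          0.          1.        ]]
top [[498.04694226   0.         259.5007439 ]
 [  0.         498.04694226 195.37542546]
 [  0.           0.           1.        ]] [[ 0.05859732 -0.97500934  0.21429685  0.19229774]
 [-0.99827963 -0.0567941   0.01456731  0.00197535]
 [-0.00203247 -0.21478179 -0.97665995  1.42591484]
 [ 0.          0.          0.          1.        ]]
```

View pics/scene0.png

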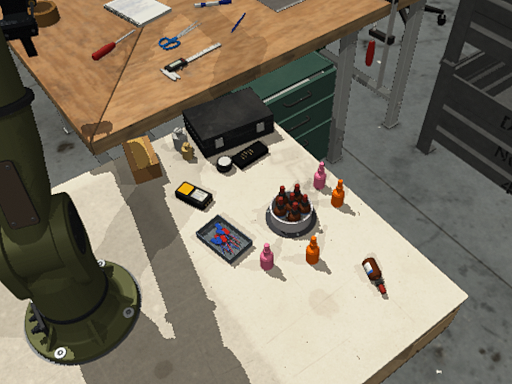

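View pics/top0.png

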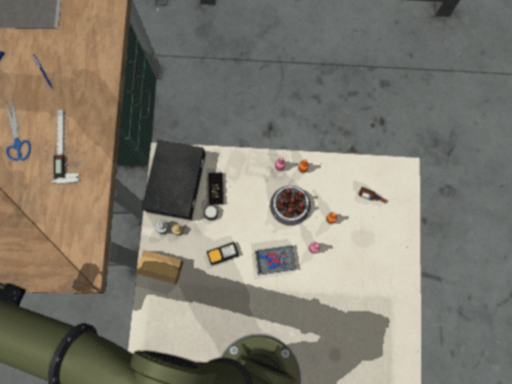

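The tub is at top (291,204) and scene (291,213), with six red-capped bottles in it. The lying bottle is at top (373,195) and scene (375,277), cap to the right. Orange and pink decoys stand around the tub.

```bash
cat > h.py <<'E'
import cv2,numpy as np
from bench import ctrl
def ray(n,uv,z):
    p=ctrl.camera_params(n);T=p["T"];d=T[:3,:3]@np.linalg.inv(p["mtx"])@[uv[0],uv[1],1]
    return T[:3,3]+d*(z-T[2,3])/d[2]
def proj(n,X):
    p=ctrl.camera_params(n);T=p["T"];c=T[:3,:3].T@(np.asarray(X)-T[:3,3]);q=p["mtx"]@c;return q[:2]/q[2]
def tri(ua,ub):
    A=[];b=[]
    for n,uv in(("scene",ua),("top",ub)):
        p=ctrl.camera_params(n);T=p["T"];d=T[:3,:3]@np.linalg.inv(p["mtx"])@[*uv,1];d/=np.linalg.norm(d)
        P=np.eye(3)-np.outer(d,d);A.append(P);b.append(P@T[:3,3])
    return np.linalg.lstsq(np.vstack(A),np.hstack(b),rcond=None)[0]
def cloud(n,d):
    p=ctrl.camera_params(n);T=p["T"];v,u=np.indices(d.shape)
    c=np.stack([u,v,np.ones_like(u)],-1)@np.linalg.inv(p["mtx"]).T*d[...,None]
    return c@T[:3,:3].T+T[:3,3]
def crop(im,c,w,h,k,f):
    x,y=int(c[0]-w/2),int(c[1]-h/2)
    cv2.imwrite(f,cv2.resize(im[y:y+h,x:x+w,::-1],None,fx=k,fy=k,interpolation=cv2.INTER_CUBIC));return x,y
E
python3 - <<'E'
from h import *
S=np.load("pics/scene0.npz");T=np.load("pics/top0.npz")
a=cv2.resize(S["im"][160:260,240:340],(400,400),interpolation=2);b=cv2.resize(T["im"][155:255,240:340],(400,400),interpolation=2)
cv2.imwrite("pics/c0.png",np.hstack([a,b])[:,:,::-1])
for n,D in(("scene",S),("top",T)):
    P=cloud(n,D["d"]);
    R=(abs(P[...,0]-.58)<.2)&(P[...,1]<.3)
    m=(P[...,2]>.012)&(D["d"]>0)&(P[...,0]>.3)&(P[...,0]<.9)&(abs(P[...,1])<.5)
    nn,l,st,c=cv2.connectedComponentsWithStats(m.astype(np.uint8))
    for i in range(1,nn):
        if st[i,4]>25:
            q=P[l==i];print(n,c[i].round(),st[i,4],q.min(0).round(3),q.max(0).round(3),np.median(q,0).round(3),D["im"][l==i].mean(0).round())
E
```

```text
scene [228. 120.] 3865 [0.418 0.188 0.012] [0.637 0.351 0.072] [0.515 0.243 0.064] [40. 39. 38.]
scene [182. 142.] 377 [0.372 0.233 0.012] [0.409 0.309 0.064] [0.385 0.28  0.036] [112. 103.  82.]
scene [148. 145.] 137 [0.3   0.234 0.045] [0.321 0.343 0.054] [0.306 0.303 0.049] [185. 140.  84.]
scene [242. 156.] 611 [0.422 0.126 0.012] [0.564 0.18  0.028] [0.493 0.153 0.016] [53. 52. 48.]
scene [320. 176.] 219 [ 0.58  -0.046  0.012] [ 0.609 -0.019  0.083] [ 0.591 -0.036  0.041] [148.  76.  93.]
scene [338. 194.] 235 [ 0.578 -0.114  0.012] [ 0.605 -0.088  0.082] [ 0.589 -0.104  0.04 ] [152.  69.  14.]
scene [194. 194.] 520 [0.3   0.07  0.012] [0.363 0.161 0.026] [0.328 0.112 0.02 ] [119. 103.  63.]
scene [291. 209.] 1445 [ 0.431 -0.116  0.012] [ 0.529 -0.017  0.089] [ 0.469 -0.076  0.044] [81. 62. 56.]
scene [232. 234.] 181 [ 0.301 -0.091  0.012] [0.363 0.03  0.023] [ 0.344 -0.04   0.017] [64. 68. 70.]
scene [224. 232.] 71 [ 0.312 -0.047  0.012] [ 0.339 -0.001  0.017] [ 0.327 -0.016  0.014] [100.  65. 109.]
scene [313. 250.] 259 [ 0.43  -0.2    0.013] [ 0.458 -0.174  0.082] [ 0.441 -0.
[... 959 characters left out ...]
]
top [162. 227.] 171 [0.373 0.274 0.012] [0.41  0.313 0.067] [0.389 0.289 0.044] [136. 136. 131.]
top [177. 229.] 98 [0.372 0.236 0.017] [0.403 0.265 0.054] [0.385 0.248 0.034] [147. 130.  93.]
top [222. 253.] 453 [0.3   0.073 0.012] [0.361 0.164 0.031] [0.329 0.117 0.022] [139. 125.  93.]
top [314. 247.] 99 [ 0.344 -0.152  0.015] [ 0.373 -0.124  0.085] [ 0.356 -0.136  0.044] [179. 116. 131.]
top [286. 251.] 48 [ 0.304 -0.088  0.012] [ 0.363 -0.01   0.029] [ 0.351 -0.07   0.02 ] [118. 120. 119.]
top [155. 256.] 175 [0.3   0.233 0.04 ] [0.321 0.339 0.058] [0.307 0.304 0.051] [169. 137.  98.]
top [270. 257.] 88 [ 0.306 -0.047  0.012] [0.338 0.012 0.021] [ 0.327 -0.019  0.015] [ 98.  79. 117.]
```

View pics/c0.png

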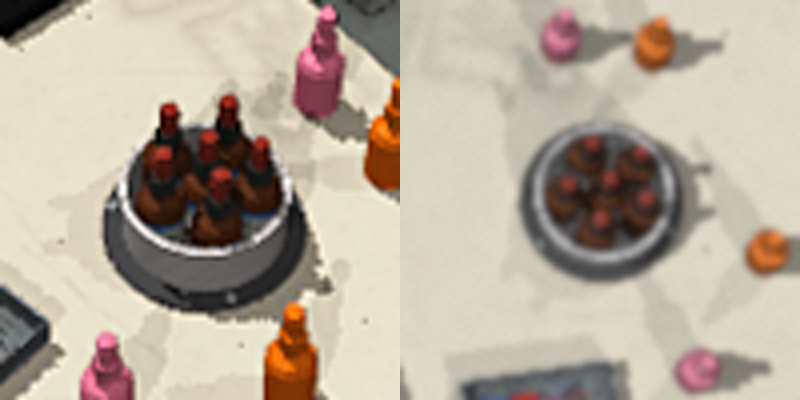

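The crop shows six caps: one in the middle and five around it, at about 72° spacing. Next I measure the cap positions, the tub axis and the axis of the lying bottle.

```bash
cat >> h.py <<'E'
def caps(n,im,d,z=.079,k=8):
    """red caps in tub -> xy at mid height z of the visible cap, by subpixel blobs in the upsampled picture"""
    c=proj(n,[.481,-.066,.08]).astype(int)
    sub=cv2.resize(im[c[1]-30:c[1]+30,c[0]-30:c[0]+30],None,fx=k,fy=k,interpolation=cv2.INTER_CUBIC).astype(int)
    m=((sub[...,0]>80)&(sub[...,0]>2.2*sub[...,1])&(abs(sub[...,1]-sub[...,2])<22)&(sub[...,0]-sub[...,1]>55)).astype(np.uint8)
    nn,l,st,ce=cv2.connectedComponentsWithStats(m);o=[]
    for i in range(1,nn):
        if st[i,4]>150: o.append((*((ce[i]+.5)/k-.5+c-30),st[i,4]))
    return o
E
python3 - <<'E'
from h import *
C=np.array([.481,-.066])
for n in("scene","top"):
    D=np.load(f"pics/{n}0.npz");P=cloud(n,D["d"])
    # tub rim
    r=np.hypot(P[...,0]-C[0],P[...,1]-C[1]);m=(r>.040)&(r<.054)&(abs(P[...,2]-.040)<.004)
    q=P[m][:,:2];A=np.c_[2*q,np.ones(len(q))];s=np.linalg.lstsq(A,(q**2).sum(1),rcond=None)[0]
    print(n,"rim",len(q),s[:2],np.sqrt(s[2]+s[0]**2+s[1]**2), "bench z",np.median(P[...,2][(abs(P[...,2])<.008)&(r<.2)]))
    f=(r>.052)&(r<.066)&(abs(P[...,2]-.004)<.003)
    for u,v,a in caps(n,D["im"],D["d"]):
        X=ray(n,(u,v),.080)[:2]-s[:2];print(n,round(u,1),round(v,1),a,(X*1000).round(1),"r",round(np.hypot(*X)*1000,1),"ang",round(np.degrees(np.arctan2(X[1],X[0]))))
    m=(P[...,2]>.010)&(abs(P[...,0]-.52)<.05)&(abs(P[...,1]+.3)<.06);q=P[m]
    mu=q[:,:2].mean(0);w,V=np.linalg.eigh(np.cov((q[:,:2]-mu).T));a=V[:,1]*(-np.sign(V[1,1]));t=(q[:,:2]-mu)@a
    print("b6 mean",mu,"axis",a,"deg",np.degrees(np.arctan2(a[1],a[0])),"ends",mu+a*t.min(),mu+a*t.max(),t.max()-t.min())
    im=D["im"].astype(int);rd=m&(im[...,0]-im[...,1]>55)&(abs(im[...,1]-im[...,2])<22);print("red",P[rd].mean(0),rd.sum())
    tt=(P[...,:2]-mu)@a;h=[(round(x*1000),round(P[m&(abs(tt-x)<.003)][:,2].max()*1000)) for x in np.arange(t.min()+.003,t.max(),.006)];print(h)
E
```

```text
scene rim 233 [ 0.48015549 -0.06586289] 0.04599348572049123 bench z -0.0009083753748583279
scene 319.8 166.6 201 [105.   27.9] r 108.7 ang 15
scene 315.7 184.2 881 [62.5 -8.3] r 63.1 ang -8
scene 296.7 185.1 632 [26.5 15. ] r 30.4 ang 30
scene 281.8 187.1 597 [-3.8 30.3] r 30.5 ang 97
scene 291.8 194.0 837 [1.8 1. ] r 2.1 ang 28
scene 304.6 195.9 674 [ 20.9 -20.2] r 29.1 ang -44
scene 279.9 198.2 1078 [-26.7   6.9] r 27.6 ang 166
scene 294.6 203.6 1083 [-10.3 -24.2] r 26.3 ang -113
b6 mean [ 0.51776476 -0.29737036] axis [-0.27504867 -0.9614303 ] deg -105.96491453084418 ends [ 0.5274763  -0.26342373] [ 0.50486706 -0.34245414] 0.08220086984508648
red [ 0.50759399 -0.33089713  0.01729708] 41
[(-32, 29), (-26, 30), (-20, 32), (-14, 30), (-8, 29), (-2, 31), (4, 30), (10, 28), (16, 24), (22, 22), (28, 21), (34, 21), (40, 20), (46, 20)]
top rim 142 [ 0.4805972  -0.06656328] 0.04642813081365329 bench z 0.0011751672698553373
top 287.9 190.8 201 [24.6 10.7] r 26.8 ang 23
top 292.7 199.7 209 [ 0.1 -3.7] r 3.7 ang -89
top 282.0 201.1 187 [-5.6 25.5] r 26.2 ang 102
b6 mean [ 0.52014815 -0.29421922] axis [-0.31075718 -0.95048933] deg -108.10486765349826 ends [ 0.53770351 -0.24052395] [ 0.50489516 -0.34087237] 0.10557553225759919
red [ 0.50847271 -0.33108255  0.02171809] 8Traceback (most recent call last):
  File "<stdin>", line 16, in <module>
    return umr_maximum(a, axis, None, out, keepdims, initial, where)
ValueError: zero-size array to reduction operation maximum which has no identity
```

```bash
python3 -m inch '[[250,-270,0,0,0,0],[250,-270,0,0,0,0],[250,-270,0,0,0,0],[250,-270,0,0,0,0],[250,-270,0,0,0,0],[250,-270,0,0,0,0],[317,-713,-85,0,0,-31],[317,-713,-85,0,0,-31],[317,-713,-85,0,0,-31],[317,-713,-85,0,0,-31],[317,-713,-85,0,0,-31],[317,-713,-85,0,0,-31],[317,-713,-85,0,0,-31],[317,-713,-85,0,0,-31],[317,-713,-85,0,0,-31],[317,-713,-85,0,0,-31]]' 26 5; python3 - <<'E'
from h import *
s=ctrl.get_state();print(s["joint_positions"].round(2))
from scipy.spatial.transform import Rotation as R
print(R.from_rotvec(s["tool_rot"]).as_matrix().round(3))
im,d=ctrl.get_image("scene");c=proj("scene",[.49,-.07,.1]);cv2.imwrite("pics/s1.png",cv2.resize(im[int(c[1])-60:int(c[1])+60,int(c[0])-60:int(c[0])+60,::-1],(600,600),interpolation=2))
# finger tip positions predicted
print(c)
E
```

```text
time: 2.1
position: [0.5033, -0.0887, 0.1515]
tool_rot: [-1.266, -2.874, -0.001]
ft_force: [0.6, 0.7, -0.0]
grip_width: 0.293
grip_force: 0.0
[-0.43  0.09  0.58  1.92 -0.05  1.15  0.92]
[[-0.675  0.738 -0.   ]
 [ 0.738  0.675  0.001]
 [ 0.001  0.    -1.   ]]
[296.41059787 187.76993528]
```

View pics/s1.png

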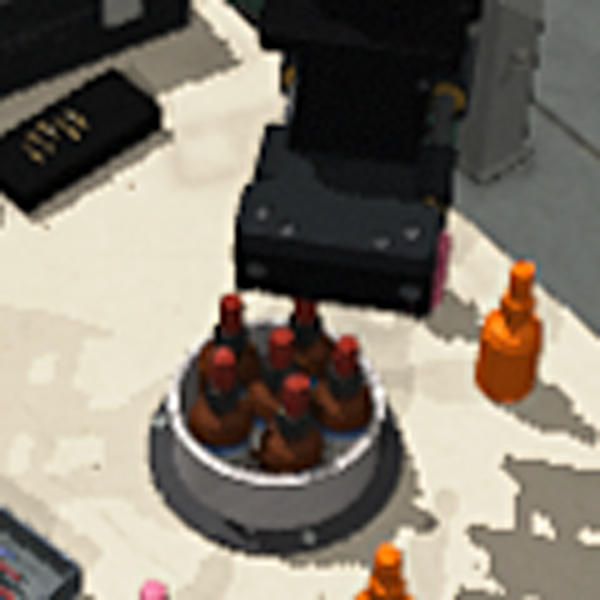

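The gripper hovers over the tub with its fingers hidden behind its body; all six caps stand free. Now I descend by feel.

```bash
python3 -m inch '[[0,-1,-25,0,0,0],[0,-2,-45,0,0,0],[0,-2,-58,0,0,0],[0,-2,-66,0,0,0],[0,-2,-67,0,0,0]]'; python3 -m inch '[[0,0,0,0,0,0],[0,0,0,0,0,0],[0,0,0,0,0,0],[0,0,0,0,0,0]]' 6 5
```

```text
time: 2.78
position: [0.5034, -0.0919, 0.0844]
tool_rot: [-1.268, -2.874, 0.0]
ft_force: [0.6, -0.4, 0.3]
grip_width: 0.301
grip_force: 0.0
time: 3.28
position: [0.5039, -0.0924, 0.0851]
tool_rot: [1.269, 2.873, 0.001]
ft_force: [-0.4, -1.4, 2.4]
grip_width: 0.138
grip_force: 5.0
```

```bash
python3 -m inch '[[0,0,1,0,0,0],[-2,-1.6,1,0,0,-4],[-4.1,-3,1,0,0,-8],[-6.3,-4.3,1,0,0,-12],[-8.7,-5.4,1,0,0,-16.5],[-8.7,-5.4,1,0,0,-16.5]]'; python3 -m inch '[[-2.3,-0.9,0,0,0,-4],[-4.8,-1.7,0,0,0,-8.4],[-4.8,-1.7,0,0,0,-8.4]]'
```

```text
time: 4.03
position: [0.495, -0.0975, 0.0856]
tool_rot: [1.667, 2.662, 0.001]
ft_force: [0.9, 0.4, 0.3]
grip_width: 0.141
grip_force: 5.0
time: 4.4
position: [0.4901, -0.0993, 0.0856]
tool_rot: [1.856, 2.534, 0.001]
ft_force: [0.4, -0.5, -0.6]
grip_width: 0.138
grip_force: 5.0
```

```bash
python3 -m inch '[[0,0,-1,0,0,0],[0,0,-1,0,0,0]]';python3 -m inch '[[0,0,0,0,0,0],[0,0,0,0,0,0],[0,0,20,0,0,0],[0,0,66,0,0,0],[21,50,66,0,0,-79],[21,50,66,0,0,-79],[21,50,66,0,0,-79],[21,50,66,0,0,-79],[21,50,66,0,0,-79],[21,50,66,0,0,-79],[21,50,66,0,0,-79],[21,50,66,0,0,-79],[21,50,66,0,0,-79]]' 26; python3 - <<'E'
from h import *
s=ctrl.get_state()
from scipy.spatial.transform import Rotation as R
y=R.from_rotvec(s["tool_rot"]).as_matrix()[:,1];print(y,s["joint_positions"].round(2))
im,d=ctrl.get_image("scene")
for u,v,a in caps("scene",im,d):
    X=ray("scene",(u,v),.080)[:2]-[.4817,-.0646];print((X*1000).round(1),"r",round(np.hypot(*X)*1000,1),"ang",round(np.degrees(np.arctan2(X[1],X[0]))),a)
E
```

```text
time: 4.65
position: [0.4905, -0.0996, 0.0851]
tool_rot: [1.857, 2.533, 0.001]
ft_force: [1.2, 0.2, 3.4]
grip_width: 0.138
grip_force: 5.0
time: 6.28
position: [0.5104, -0.0493, 0.1501]
tool_rot: [-3.045, -0.773, 0.002]
ft_force: [0.1, 0.3, -0.1]
grip_width: 0.298
grip_force: 0.0
[ 4.77141524e-01 -8.78826386e-01 -3.85606151e-04] [-0.59  0.1   0.68  1.92 -0.07  1.15 -0.96]
[103.1  26.2] r 106.4 ang 14 198
[ 59.5 -12.8] r 60.9 ang -12 796
[-5.4 29.1] r 29.5 ang 100 574
[ 0.7 -1.3] r 1.5 ang -62 260
[-29.9   6.1] r 30.5 ang 169 616
[  8.2 -28.3] r 29.4 ang -74 350
[-19.5 -21.7] r 29.2 ang -132 357
```

Bottle A now stands at 286° and has pushed its neighbour to 228°, next to the one at 169°. Same again on the other side.

```bash
python3 -m inch '[[0.5,0,-25,0,0,0],[1,0,-45,0,0,0],[1,0,-58,0,0,0],[1,0,-65,0,0,0],[1,0,-66,0,0,0]]'; python3 -m inch '[[0,0,0,0,0,0],[0,0,0,0,0,0],[0,0,0,0,0,0],[0,0,0,0,0,0]]' 6 5
```

```text
time: 6.95
position: [0.5118, -0.0494, 0.0844]
tool_rot: [3.045, 0.772, -0.001]
ft_force: [-0.3, -0.3, -0.2]
grip_width: 0.3
grip_force: 0.0
time: 7.45
position: [0.5124, -0.0495, 0.0851]
tool_rot: [3.045, 0.772, 0.002]
ft_force: [-0.9, -0.6, 1.8]
grip_width: 0.14
grip_force: 5.0
```

```bash
python3 -m inch '[[0,0,1,0,0,0],[-1.3,2.2,1,0,0,4.2],[-2.7,4.4,1,0,0,8.5],[-4.4,6.5,1,0,0,12.7],[-6.1,8.5,1,0,0,17],[-6.1,8.5,1,0,0,17]]'; python3 -m inch '[[-1.9,1.7,0,0,0,4.2],[-3.9,3.4,0,0,0,8.5],[-3.9,3.4,0,0,0,8.5]]'; python3 -m inch '[[0,0,-1,0,0,0],[0,0,-1,0,0,0]]'
```

```text
time: 8.2
position: [0.5055, -0.0407, 0.0854]
tool_rot: [-2.898, -1.213, 0.001]
ft_force: [-0.1, 0.2, -0.7]
grip_width: 0.137
grip_force: 5.0
time: 8.57
position: [0.5023, -0.0378, 0.0858]
tool_rot: [2.8, 1.422, 0.001]
ft_force: [1.3, -1.2, -0.6]
grip_width: 0.136
grip_force: 5.0
time: 8.82
position: [0.5027, -0.0378, 0.0852]
tool_rot: [2.8, 1.423, 0.002]
ft_force: [0.3, -1.5, 4.6]
grip_width: 0.142
grip_force: 5.0
```

```bash
python3 -m inch '[[0,0,0,0,0,0],[0,0,0,0,0,0],[0,0,20,0,0,0],[0,0,66,0,0,0],[3,-302,66,0,0,19.5],[3,-302,66,0,0,19.5],[3,-302,66,0,0,19.5],[3,-302,66,0,0,19.5],[3,-302,66,0,0,19.5],[3,-302,66,0,0,19.5]]' 26;  python3 -m inch '[[0,0,0,10,-3,0],[0,0,0,20,-6,0],[0,0,0,30,-9,0],[0,0,0,43.2,-12.8,0],[0,0,0,43.2,-12.8,0],[0,0,0,43.2,-12.8,0]]' 30; python3 - <<'E'
from h import *
s=ctrl.get_state()
from scipy.spatial.transform import Rotation as R
print(R.from_rotvec(s["tool_rot"]).as_matrix().round(3),s["joint_positions"].round(2))
im,d=ctrl.get_image("scene")
for u,v,a in caps("scene",im,d):
    X=ray("scene",(u,v),.080)[:2]-[.4817,-.0646];print((X*1000).round(1),"r",round(np.hypot(*X)*1000,1),"ang",round(np.degrees(np.arctan2(X[1],X[0]))),a)
cv2.imwrite("pics/s2.png",cv2.resize(im[120:320,220:470,::-1],None,fx=3,fy=3,interpolation=2))
E
```

```text
time: 10.07
position: [0.5022, -0.3447, 0.1501]
tool_rot: [2.525, 1.868, -0.006]
ft_force: [-0.3, 0.0, -0.6]
grip_width: 0.299
grip_force: 0.0
time: 10.82
position: [0.5042, -0.3392, 0.1488]
tool_rot: [-2.037, -1.516, -0.843]
ft_force: [-0.1, -0.1, -1.1]
grip_width: 0.345
grip_force: 0.0
[[ 0.204  0.958  0.2  ]
 [ 0.675 -0.286  0.68 ]
 [ 0.709 -0.004 -0.705]] [ 0.49  0.68  0.59  1.45 -0.88  1.76  0.92]
[ 56.9 -13.7] r 58.6 ang -14 187
[18.1 21.9] r 28.4 ang 50 671
[-11.   25.9] r 28.2 ang 113 885
[-0.2 -0.3] r 0.3 ang -121 1077
[-29.1   4.7] r 29.5 ang 171 1296
[-7.1 -9. ] r 11.4 ang -128 416
[  5.6 -30.3] r 30.9 ang -80 1210
[-32.3  -3.7] r 32.5 ang -173 249
[-22.4 -23.5] r 32.5 ang -134 1467
```

View pics/s2.png

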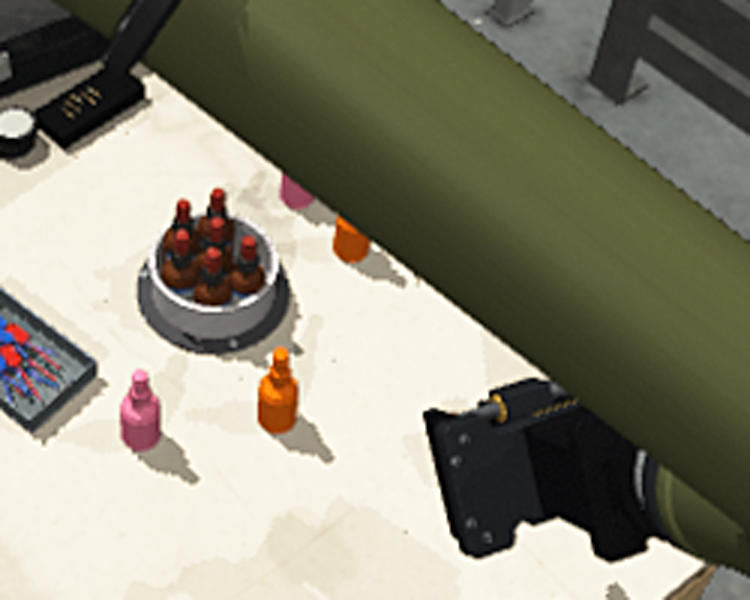

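The gap in the ring faces right, at about -12°. The gripper is tilted over the lying bottle and the orange decoy is clear. Next I descend and grasp the cap.

```bash
python3 -m inch '[[1,-1,-40,0,0,0],[1,-1,-80,0,0,0],[1,-1,-105,0,0,0],[1,-1,-118,0,0,0],[1,-1,-126,0,0,0],[1,-1,-127,0,0,0]]'; python3 -m inch '[[0,0,0,0,0,0],[0,0,0,0,0,0],[0,0,0,0,0,0],[0,0,0,0,0,0]]' 4 15
```

```text
time: 11.62
position: [0.5062, -0.3407, 0.024]
tool_rot: [-2.038, -1.521, -0.845]
ft_force: [0.6, 0.3, 0.9]
grip_width: 0.345
grip_force: 0.0
time: 12.12
position: [0.506, -0.3407, 0.0239]
tool_rot: [-2.038, -1.52, -0.845]
ft_force: [0.5, -0.5, 0.5]
grip_width: 0.131
grip_force: 14.9
```

```bash
python3 -m inch '[[0,0,0,0,0,0],[0,0,-3,0,0,0],[0,0,-4,0,0,0]]' 24; python3 -m inch '[[0,0,0,0,0,0],[0,0,0,0,0,0],[0,0,0,0,0,0],[0,0,0,0,0,0]]' 4 20;python3 -m inch '[[0,0,20,0,0,0],[0,0,50,0,0,0],[0,0,85,0,0,0],[0,0,85,0,0,0],[0,0,85,-9.6,2.9,0],[0,0,85,-19,5.7,0],[0,0,85,-29,8.6,0],[0,0,85,-38,11.5,0],[0,0,85,-48,14.3,0],[0,0,85,-57,17,0],[0,0,85,-67,20,0],[0,0,85,-77,23,0],[0,0,85,-86.2,25.7,0],[0,0,85,-86.2,25.7,0],[0,0,85,-86.2,25.7,0]]'; python3 - <<'E'
from h import *
s=ctrl.get_state()
from scipy.spatial.transform import Rotation as R
print(R.from_rotvec(s["tool_rot"]).as_matrix().round(3),s["joint_positions"].round(2))
for n in("scene","top"):
    im,d=ctrl.get_image(n);np.savez(f"pics/{n}3.npz",im=im,d=d)
    c=proj(n,[.505,-.34,.08]).astype(int);print(n,c)
    cv2.imwrite(f"pics/{n}3.png",cv2.resize(im[c[1]-50:c[1]+50,c[0]-50:c[0]+50,::-1],None,fx=4,fy=4,interpolation=2))
cv2.imwrite("pics/b3.png",np.hstack([cv2.imread(f"pics/{n}3.png") for n in("scene","top")]))
E
```

```text
time: 12.5
position: [0.5058, -0.3402, 0.0192]
tool_rot: [-2.037, -1.519, -0.844]
ft_force: [-0.6, -0.7, -0.1]
grip_width: 0.264
grip_force: 0.0
time: 13.0
position: [0.5059, -0.3405, 0.0196]
tool_rot: [-2.038, -1.52, -0.845]
ft_force: [-0.4, 0.0, -0.5]
grip_width: 0.128
grip_force: 19.8
time: 14.88
position: [0.5051, -0.3416, 0.1054]
tool_rot: [2.045, 1.52, -0.843]
ft_force: [0.2, -1.1, -0.4]
grip_width: 0.129
grip_force: 19.8
[[ 0.204  0.958 -0.203]
 [ 0.68  -0.288 -0.674]
 [-0.704 -0.    -0.71 ]] [-0.72  0.69  1.09  1.87  0.23  0.94 -0.16]
scene [389 275]
top [390 196]
```

View pics/b3.png

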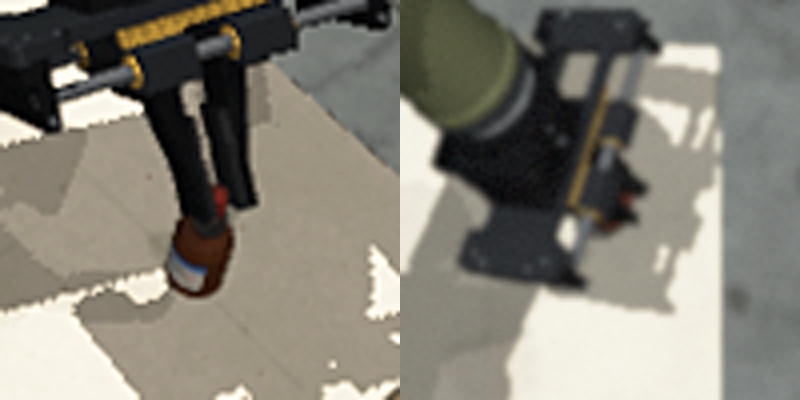

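```bash
python3 - <<'E'
from h import *
print(proj("scene",[.5,-.34,.11]),proj("scene",[.5,-.34,.03]))
D=np.load("pics/scene3.npz");im=D["im"].astype(int);P=cloud("scene",D["d"])
m=(im[...,0]>1.5*im[...,2])&(im[...,0]-im[...,2]>25)&(P[...,2]>.015)&(abs(P[...,0]-.51)<.06)&(abs(P[...,1]+.34)<.06)&(D["d"]>0)
m2=m&(im[...,0]-im[...,1]<50)
red=m&~m2&(im[...,0]>2.5*im[...,1])
for n,k in(("all",m),("body",m2),("red",red)):
    v,u=np.nonzero(k);q=P[k];print(n,len(q),u.mean(),v.mean(),q.mean(0).round(4),q.min(0).round(3),q.max(0).round(3))
q=P[m]
for z in np.arange(.02,.13,.01):
    k=abs(q[:,2]-z)<.005
    if k.sum(): print(round(z,3),k.sum(),q[k].mean(0).round(4),np.ptp(q[k],0).round(3))
# foreground incl. label: anything under tool, z>0.012, y>..
m=(P[...,2]>.012)&(P[...,2]<.075)&(abs(P[...,0]-.51)<.06)&(abs(P[...,1]+.34)<.06)&(D["d"]>0)
q=P[m];print(q.min(0),q.max(0))
for z in np.arange(.015,.075,.01):
    k=abs(q[:,2]-z)<.005
    if k.sum(): print(round(z,3),k.sum(),q[k].mean(0).round(4),q[k].min(0).round(3),q[k].max(0).round(3))
E
```

```text
[390.32800344 269.00382391] [383.21831363 290.29998667]
all 433 388.16397228637413 252.91685912240186 [ 0.5065 -0.3224  0.134 ] [ 0.462 -0.362  0.026] [ 0.559 -0.282  0.188]
body 417 388.04556354916065 252.25419664268586 [ 0.5068 -0.3216  0.1349] [ 0.462 -0.362  0.026] [ 0.559 -0.282  0.188]
red 14 393.92857142857144 274.35714285714283 [ 0.5012 -0.3498  0.1028] [ 0.498 -0.353  0.095] [ 0.505 -0.346  0.106]
0.03 17 [ 0.4938 -0.3534  0.0299] [0.013 0.018 0.008]
0.04 10 [ 0.4996 -0.3603  0.0384] [0.008 0.004 0.01 ]
0.05 10 [ 0.4994 -0.3608  0.049 ] [0.007 0.004 0.008]
0.06 54 [ 0.495  -0.351   0.0622] [0.019 0.028 0.009]
0.07 57 [ 0.4996 -0.3513  0.0673] [0.024 0.026 0.009]
0.08 1 [ 0.5056 -0.3548  0.0773] [0. 0. 0.]
0.09 1 [ 0.5011 -0.3532  0.0906] [0. 0. 0.]
0.1 19 [ 0.5013 -0.3495  0.1017] [0.016 0.012 0.01 ]
0.11 5 [ 0.5001 -0.349   0.107 ] [0.01  0.004 0.004]
[ 0.48771731 -0.36264142  0.02272599] [ 0.51476098 -0.33419471  0.07455644]
0.025 16 [ 0.4951 -0.353   0.0267] [ 0.49  -0.362  0.023] [ 0.509 -0.337  0.03 ]
0.035 38 [ 0.4948 -0.3538  0.0346] [ 0.489 -0.363  0.03 ] [ 0.507 -0.339  0.04 ]
0.045 40 [ 0.4944 -0.3534  0.0449] [ 0.488 -0.363  0.04 ] [ 0.508 -0.338  0.05 ]
0.055 42 [ 0.4943 -0.353   0.0559] [ 0.489 -0.362  0.051] [ 0.507 -0.334  0.06 ]
0.065 107 [ 0.4983 -0.3507  0.0653] [ 0.489 -0.362  0.06 ] [ 0.515 -0.335  0.07 ]
```

The bottle hangs upright: the body surface keeps a constant x/y over its height, and the foot is at about z = 23 mm. I lower it to the bench by feel.

```bash
python3 -m inch '[[0,0,-8,0,0,0],[0,0,-16,0,0,0],[0,0,-18,0,0,0],[0,0,-19,0,0,0],[0,0,-19,0,0,0]]'; for i in 1 2; do python3 -m inch '[[0,0,-0.8,0,0,0],[0,0,-1.5,0,0,0],[0,0,-1.5,0,0,0]]'|grep -E "posi|force"; done
```

```text
time: 15.6
position: [0.506, -0.3405, 0.0856]
tool_rot: [2.041, 1.521, -0.844]
ft_force: [-0.5, -1.1, -0.2]
grip_width: 0.134
grip_force: 19.8
position: [0.5059, -0.3404, 0.084]
ft_force: [0.1, 0.7, -0.5]
grip_force: 19.8
position: [0.5059, -0.3405, 0.0825]
ft_force: [-0.7, 0.4, -0.1]
grip_force: 19.8
```

```bash
for i in 1 ; do python3 -m inch '[[0,0,-0.7,0,0,0],[0,0,-1,0,0,0],[0,0,-1,0,0,0]]'|grep -E "posi|force"; done;  python3 -m inch '[[0,0,-0.7,0,0,0],[0,0,-1,0,0,0],[0,0,-1,0,0,0]]'|grep -E "posi|force"
```

```text
position: [0.5059, -0.3405, 0.0816]
ft_force: [0.2, 0.0, -1.1]
grip_force: 19.8
position: [0.506, -0.3409, 0.0811]
ft_force: [0.2, 0.3, 3.6]
grip_force: 19.9
```

Contact is felt at 3.6 N, so the bottle stands on the bench. Now I release, back off along the tool, straighten up and regrasp from above.

```bash
python3 -m inch '[[0,0,0,0,0,0],[0,0,0,0,0,0],[0,0,0,0,0,0],[6,20,21.5,0,0,0],[12,40,43,0,0,0],[12,40,50,10,-3,0],[10,30,60,20,-6,0],[5,15,60,30,-9,0],[0,0,60,43.2,-12.8,0],[0,0,60,43.2,-12.8,0],[0,0,60,43.2,-12.8,0],[0,0,60,43.2,-12.8,0]]' 26; python3 - <<'E'
from h import *
s=ctrl.get_state()
from scipy.spatial.transform import Rotation as R
print(R.from_rotvec(s["tool_rot"]).as_matrix().round(3),s["joint_positions"].round(2))
im,d=ctrl.get_image("scene");P=cloud("scene",d);i2=im.astype(int)
c=proj("scene",[.505,-.346,.06]).astype(int)
cv2.imwrite("pics/s4.png",cv2.resize(im[c[1]-50:c[1]+50,c[0]-50:c[0]+50,::-1],None,fx=5,fy=5,interpolation=2))
m=(i2[...,0]>2.2*i2[...,1])&(i2[...,0]-i2[...,1]>50)&(abs(P[...,0]-.505)<.03)&(abs(P[...,1]+.346)<.03)
v,u=np.nonzero(m);print(len(u),P[m].mean(0),ray("scene",(u.mean(),v.mean()),.074))
m=(P[...,2]>.005)&(P[...,2]<.035)&(abs(P[...,0]-.505)<.03)&(abs(P[...,1]+.346)<.03);q=P[m];print(q.min(0),q.max(0),(P[...,2][(abs(P[...,0]-.505)<.03)&(abs(P[...,1]+.346)<.03)&(P[...,2]<.1)]).max())
E
```

```text
time: 18.6
position: [0.5066, -0.3389, 0.14]
tool_rot: [-2.513, -1.879, -0.0]
ft_force: [0.4, -0.5, -0.2]
grip_width: 0.3
grip_force: 0.0
[[ 0.283  0.959 -0.002]
 [ 0.959 -0.283  0.004]
 [ 0.003 -0.003 -1.   ]] [-0.15  0.4   0.87  1.7  -0.33  1.2   0.52]
26 [ 0.50084616 -0.3473307   0.07719535] [ 0.50265198 -0.34634298  0.074     ]
[ 0.48893845 -0.36162022  0.00528686] [ 0.51248214 -0.33396631  0.03478022] 0.08238901349587346
```

View pics/s4.png

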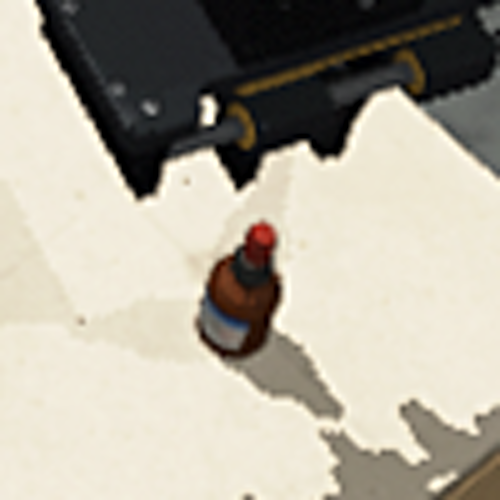

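Bottle 6 stands upright on the bench at (.5035, -.3467). Now I regrasp it from above.

```bash
python3 -m inch '[[-1,-2,-20,0,0,0],[-1.7,-3,-40,0,0,0],[-1.7,-3,-53,0,0,0],[-1.7,-3,-60,0,0,0],[-1.7,-3,-61,0,0,0],[-1.7,-3,-61,0,0,0]]'; python3 -m inch '[[0,0,0,0,0,0],[0,0,0,0,0,0],[0,0,0,0,0,0],[0,0,0,0,0,0]]' 5 12
```

```text
time: 19.4
position: [0.5045, -0.3438, 0.08]
tool_rot: [-2.516, -1.877, -0.002]
ft_force: [-0.4, -0.2, -0.5]
grip_width: 0.305
grip_force: 0.0
time: 19.9
position: [0.5044, -0.3437, 0.0799]
tool_rot: [-2.516, -1.877, -0.002]
ft_force: [-0.1, 0.1, 1.7]
grip_width: 0.136
grip_force: 11.9
```

```bash
python3 -m inch '[[0,0,30,0,0,0],[0,0,70,0,0,0],[2,50,70,0,0,-10],[4,100,70,0,0,-20],[6,140,70,0,0,-30],[7,180,70,0,0,-40],[8,210,70,0,0,-50],[9,240,70,0,0,-60],[9.3,260,70,0,0,-70],[9.3,271.5,70,0,0,-80],[9.3,271.5,70,0,0,-85],[9.3,271.5,70,0,0,-85],[9.3,271.5,70,0,0,-85]]'; python3 - <<'E'
from h import *
s=ctrl.get_state()
from scipy.spatial.transform import Rotation as R
print(R.from_rotvec(s["tool_rot"]).as_matrix().round(3),s["joint_positions"].round(2))
for n in("scene","top"):
    im,d=ctrl.get_image(n);np.savez(f"pics/{n}5.npz",im=im,d=d)
    c=proj(n,[.49,-.07,.08]).astype(int)
    cv2.imwrite(f"pics/{n}5.png",cv2.resize(im[c[1]-40:c[1]+40,c[0]-40:c[0]+40,::-1],(400,400),interpolation=2))
cv2.imwrite("pics/b5.png",np.hstack([cv2.imread(f"pics/{n}5.png") for n in("scene","top")]))
E
```

```text
time: 21.52
position: [0.5134, -0.0722, 0.1496]
tool_rot: [-3.124, 0.314, -0.005]
ft_force: [-0.1, -0.5, -1.9]
grip_width: 0.134
grip_force: 11.9
[[ 0.98  -0.199  0.003]
 [-0.199 -0.98   0.002]
 [ 0.003 -0.002 -1.   ]] [-0.94  0.17  1.13  1.92 -0.17  1.15 -1.52]
```

View pics/b5.png

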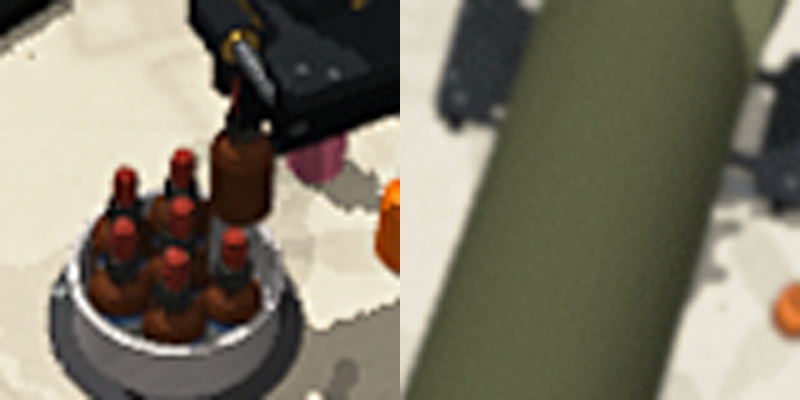

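The scene view shows bottle 6 hanging upright over the open slot. I measure its axis against the rim in the same camera.

```bash
python3 - <<'E'
from h import *
from scipy.optimize import least_squares
D=np.load("pics/scene5.npz");P=cloud("scene",D["d"]);im=D["im"].astype(int)
def fit(lo,hi,c0,r=.0145):
    m=(P[...,2]>lo)&(P[...,2]<hi)&(np.hypot(P[...,0]-c0[0],P[...,1]-c0[1])<.022);q=P[m][:,:2]
    s=least_squares(lambda c:np.hypot(*(q-c).T)-r,c0,loss="soft_l1",f_scale=.001);return len(q),s.x.round(4),np.abs(s.fun).mean()
for lo,hi in((.074,.09),(.09,.106)):print("b6",fit(lo,hi,[.51,-.071]))
D0=np.load("pics/scene0.npz");Q=cloud("scene",D0["d"])
r=np.hypot(Q[...,0]-.4805,Q[...,1]+.0662);print("outer wall + rim")
m=(r>.042)&(r<.052)&(Q[...,2]>.012)&(Q[...,2]<.034);q=Q[m][:,:2]
s=least_squares(lambda c:np.hypot(*(q-c).T)-.04775,[.4805,-.066],loss="soft_l1",f_scale=.001);print(len(q),s.x,np.abs(s.fun).mean())
for u,v,a in caps("scene",D["im"],D["d"]):
    X=ray("scene",(u,v),.0815)[:2];X-=[.4802,-.0659];print((X*1000).round(1),"r",round(np.hypot(*X)*1000,1),"ang",round(np.degrees(np.arctan2(X[1],X[0])),1),a)
E
```

```text
b6 (62, array([ 0.51  , -0.0733]), np.float64(0.0008049210751933461))
b6 (66, array([ 0.5097, -0.0734]), np.float64(0.0007173363884055118))
outer wall + rim
277 [ 0.4806288  -0.06625443] 0.0011848550774857585
[19.2 22.7] r 29.7 ang 49.7 565
[-8.1 29.1] r 30.2 ang 105.6 510
[0.9 0.3] r 1.0 ang 17.0 921
[-27.5   5.8] r 28.1 ang 168.2 987
[  8.5 -27.4] r 28.7 ang -72.7 825
[-20.3 -21.5] r 29.6 ang -133.3 1111
```

```bash
python3 -m inch '[[-0.5,1.3,0,0,0,0],[-0.5,1.3,-8,0,0,0],[-0.5,1.3,-16,0,0,0],[-0.5,1.3,-20,0,0,0],[-0.5,1.3,-20,0,0,0]]'|grep -E "posi|force"; python3 -m inch '[[0,0,-2,0,0,0],[0,0,-4,0,0,0],[0,0,-4,0,0,0]]'|grep -E "posi|force"; python3 -m inch '[[0,0,-2,0,0,0],[0,0,-4,0,0,0],[0,0,-4,0,0,0]]'|grep -E "posi|force"
```

```text
position: [0.5126, -0.0708, 0.1291]
ft_force: [0.1, 0.6, -0.6]
grip_force: 11.9
position: [0.513, -0.0706, 0.1255]
ft_force: [-0.2, 0.3, -0.9]
grip_force: 11.9
position: [0.5128, -0.0707, 0.1214]
ft_force: [-0.1, 0.0, -0.6]
grip_force: 11.9
```

```bash
python3 -m inch '[[0,0,-1.5,0,0,0],[0,0,-3,0,0,0],[0,0,-3,0,0,0]]'|grep -E "posi|force"
```

```text
position: [0.5129, -0.0707, 0.1184]
ft_force: [-0.0, -0.3, -1.0]
grip_force: 11.9
```

```bash
python3 -m inch '[[0,0,-1.5,0,0,0],[0,0,-3,0,0,0],[0,0,-3,0,0,0]]'|grep -E "posi|force";python3 -m inch '[[0,0,-1.5,0,0,0],[0,0,-3,0,0,0],[0,0,-3,0,0,0]]'|grep -E "posi|force"
```

```text
position: [0.5129, -0.0707, 0.1154]
ft_force: [-0.1, -0.6, -0.3]
grip_force: 11.9
position: [0.5129, -0.0707, 0.1124]
ft_force: [0.8, 0.7, 0.1]
grip_force: 11.9
```

```bash
for i in 1 2 3; do python3 -m inch '[[0,0,-2,0,0,0],[0,0,-4,0,0,0],[0,0,-5,0,0,0],[0,0,-5,0,0,0]]'|grep -E "posi|ft_"; done
```

```text
position: [0.5129, -0.0707, 0.1075]
ft_force: [0.0, -0.5, -1.6]
position: [0.5129, -0.0707, 0.1025]
ft_force: [0.2, -0.3, -0.9]
position: [0.5129, -0.0707, 0.0975]
ft_force: [-0.0, 0.1, -1.1]
```

```bash
python3 -m inch '[[0,0,-2,0,0,0],[0,0,-4,0,0,0],[0,0,-5,0,0,0],[0,0,-5,0,0,0]]'|grep -E "posi|ft_"
```

```text
position: [0.5129, -0.0707, 0.0925]
ft_force: [-0.9, 0.1, -0.4]
```

Nothing resists and the foot is about 6 mm above the floor. I continue to floor contact.

```bash
python3 -m inch '[[0,0,-2,0,0,0],[0,0,-4,0,0,0],[0,0,-5,0,0,0],[0,0,-5,0,0,0]]'|grep -E "posi|ft_"; for i in 1 2; do python3 -m inch '[[0,0,-0.5,0,0,0],[0,0,-1,0,0,0],[0,0,-1,0,0,0]]'|grep -E "posi|ft_"; done
```

```text
position: [0.5129, -0.0707, 0.0875]
ft_force: [0.3, -0.6, -1.0]
position: [0.513, -0.0707, 0.0866]
ft_force: [0.2, 0.0, -0.9]
position: [0.5133, -0.0707, 0.0859]
ft_force: [-0.2, -0.0, 2.4]
```

Floor contact is felt. I release with a small opening, lift, swing aside and inspect.

```bash
python3 -m inch '[[0,0,0,0,0,0],[0,0,0,0,0,0],[0,0,0,0,0,0],[0,0,10,0,0,0],[0,0,25,0,0,0],[0,0,50,0,0,0],[0,0,90,0,0,0],[0,50,110,0,0,0],[0,100,130,0,0,0],[0,150,130,0,0,0],[0,200,130,0,0,0],[0,250,130,0,0,0],[0,250,130,0,0,0],[0,250,130,0,0,0]]' 22; python3 - <<'E'
from h import *
s=ctrl.get_state()
for n in("scene","top"):
    im,d=ctrl.get_image(n)
    c=proj(n,[.481,-.066,.06]).astype(int)
    cv2.imwrite(f"pics/{n}6.png",cv2.resize(im[c[1]-30:c[1]+30,c[0]-30:c[0]+30,::-1],(400,400),interpolation=2))
    for u,v,a in caps(n,im,d):
        X=ray(n,(u,v),.0815)[:2]-[.4807,-.0656];print(n,(X*1000).round(1),"r",round(np.hypot(*X)*1000,1),"ang",round(np.degrees(np.arctan2(X[1],X[0])),1),a)
    P=cloud(n,d);i=im.astype(int);m=(i[...,0]>2*i[...,1])&(abs(i[...,1]-i[...,2])<25)&(np.hypot(P[...,0]-.481,P[...,1]+.066)<.045)
    nn,l,st,ce=cv2.connectedComponentsWithStats(m.astype(np.uint8));print([(round(float(P[l==k][:,2].max()),3)) for k in range(1,nn) if st[k,4]>2])
cv2.imwrite("pics/b6.png",np.hstack([cv2.imread(f"pics/{n}6.png") for n in("scene","top")]))
E
```

```text
time: 29.12
position: [0.5133, 0.1786, 0.2163]
tool_rot: [-3.124, 0.317, -0.006]
ft_force: [-0.3, -0.9, -0.7]
grip_width: 0.252
grip_force: 0.0
scene [103.1  26.1] r 106.4 ang 14.2 242
scene [70.5  5. ] r 70.7 ang 4.1 557
scene [19.  20.8] r 28.2 ang 47.7 309
scene [-8.5 28.9] r 30.1 ang 106.4 621
scene [28.7 -0.6] r 28.7 ang -1.3 330
scene [ 59.4 -21.1] r 63.0 ang -19.6 233
scene [ 0.4 -0.1] r 0.4 ang -8.0 905
scene [-27.8   5.5] r 28.3 ang 168.7 995
scene [  8.8 -28.3] r 29.7 ang -72.7 283
scene [-20.7 -21.7] r 30.0 ang -133.6 1062
[0.088, 0.088, 0.089, 0.05, 0.087, 0.089, 0.05, 0.046, 0.088, 0.088, 0.051, 0.049, 0.049, 0.049]
top [-7.4 23.7] r 24.8 ang 107.3 155
top [-17.9 -26.7] r 32.1 ang -123.9 182
[0.092, 0.09, 0.093, 0.089, 0.092, 0.093, 0.091]
```

View pics/b6.png

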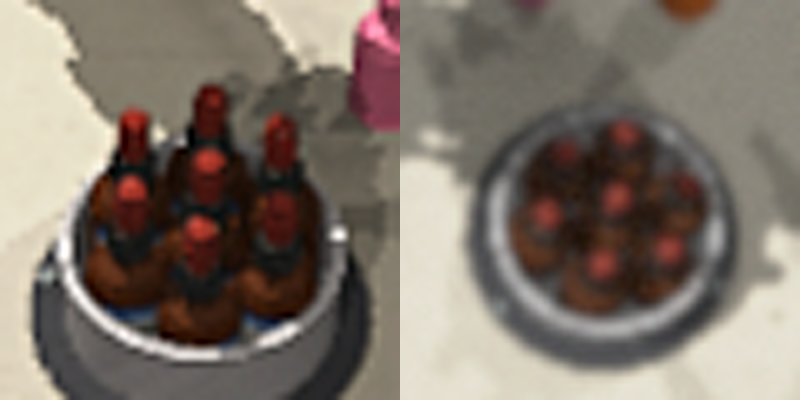

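Seven caps show at one level (z ≈ 88 mm): one in the middle and six around. The arm's shadow skews the cap on the right, so I move the arm away and check once more.

```bash
python3 -m inch '[[-20,60,20,0,0,0],[-60,120,20,0,0,0],[-100,180,20,0,0,0],[-150,240,20,0,0,0],[-200,300,20,0,0,0],[-250,360,20,0,0,0],[-250,360,20,0,0,0],[-250,360,20,0,0,0]]'|head -2; python3 - <<'E'
from h import *
im,d=ctrl.get_image("scene")
o=caps("scene",im,d)
for u,v,a in o:
    X=ray("scene",(u,v),.0815)[:2]-[.4807,-.0656]
    if np.hypot(*X)<.04: print((X*1000).round(1),"r",round(np.hypot(*X)*1000,1),"ang",round(np.degrees(np.arctan2(X[1],X[0])),1),a)
P=cloud("scene",d);C=np.array([.4807,-.0656])
m=(P[...,2]>.074)&(np.hypot(P[...,0]-C[0],P[...,1]-C[1])<.04)
nn,l,st,ce=cv2.connectedComponentsWithStats(m.astype(np.uint8),connectivity=4)
for k in range(1,nn): q=P[l==k];print(st[k,4],((q[:,:2].mean(0)-C)*1000).round(1),q[:,2].max().round(4))
c=proj("scene",[.481,-.066,.06]).astype(int);cv2.imwrite("pics/s7.png",cv2.resize(im[c[1]-30:c[1]+30,c[0]-30:c[0]+30,::-1],(480,480),interpolation=2))
E
```

```text
time: 30.22
position: [0.2584, 0.5428, 0.2355]
[18.8 22.3] r 29.2 ang 49.8 580
[-8.6 28.7] r 30.0 ang 106.7 543
[28.8 -2.7] r 28.9 ang -5.3 597
[ 0.5 -0. ] r 0.5 ang -3.2 892
[-27.6   5.5] r 28.1 ang 168.6 963
[  8.1 -27.5] r 28.6 ang -73.7 950
[-20.6 -21.7] r 29.9 ang -133.5 1033
31 [16.5 17.8] 0.0878
29 [-10.6  24.3] 0.0872
30 [25.6 -7.8] 0.0883
32 [-2.7 -5.1] 0.0879
31 [-30.    0.4] 0.088
30 [  5.6 -33. ] 0.0898
30 [-22.6 -26.7] 0.0877
1 [-23.3 -31.6] 0.0742
```

View pics/s7.png

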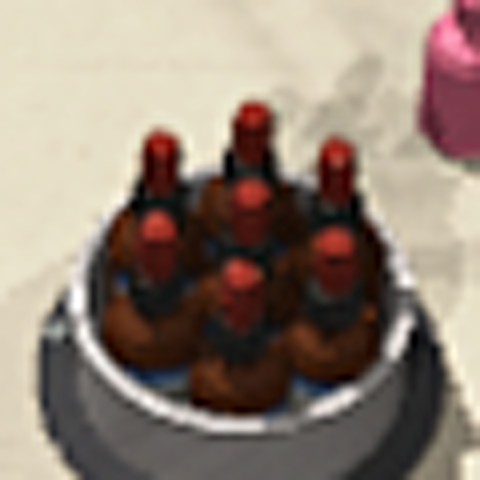

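All seven bottles stand upright and level in a regular ring around the middle one, with nothing touching the robot. I hand in the job.

```bash
python3 -c "
from bench import ctrl
print(ctrl.close_job())"
```

```text
the job is handed in; nothing more can be done
None
```

I handed in the job at about 30 s: in the last picture all seven bottles stand upright in the carrier, one in the middle and six around it, and the hand-in returned no verdict.

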